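Index the hand-turned sample carousel to bring the beaker under the nozzle

ROBOT

A 6-joint arm with a two-finger parallel gripper is mounted at the origin on a cart in front of the work surface, level with it; the furniture and walls round the work are solid. World frame = base frame: x ahead of the robot, y to its left, z up, the work surface at z = 0. Lengths are in mm, angles in rad, forces in N, time in s.
With the tool pointing down it reaches from about 250 to 725 mm from the base axis. Payload 9.7 kg.
Tool frame: the origin (TCP) lies between the finger pads; the fingertips stand 25 mm ahead of it and the grasp point (between the pads) lies 6 mm ahead of it (arm.tcp_to_tips is the distance from the TCP to the fingertips, in mm); z points along the fingers, y is the line along which they close (so a half turn about z gives the same grasp; the last joint's range is limited). The gripper opens to 85 mm and grips with 20 to 120 N. Pads are 22 mm wide; open, the fingers measure 114 mm over their backs; the gripper's body (76 mm by 85 mm) begins 54 mm behind the grasp point. The pads swing forward as they close: fully open they stand 13 mm farther back than shut.
Start: joints at [1.322, 0.087, 0.176, 1.66, 0, 1.571], TCP at [135.43, 533.063, 256.284] pointing down, gripper open.
Joint ranges: [-3.13, 3.13], [-0.85, 1.81], [-1.15, 1.24], [-2.2, 2.28], [-1.44, 1.52], [-3.14, 3.14]. Speed limits (rad/s): [2.22, 2.22, 2.57, 3.14, 3.14, 3.14].

INTERFACE

Orientations are given as a unit quaternion [w, x, y, z].
In Python, from bench import arm gives the robot as it stands.
- The arm moves only by the tool send_rows, never from a script. Its argument "steps" is a list that holds one entry, the list of rows, each a list of 7 numbers: the shift along the tool's x, y, z normalised to -1 to 1, where 1 is 3 cm, then the turn, a rotation vector about the tool's x, y, z normalised to -1 to 1, where 1 is 0.15 rad, then the closure, from 0 (fully open) to 1 (shut). In form: [[[tx, ty, tz, rx, ry, rz, fingers], ...]]. A call has 1 to 12 rows; each row shifts and turns the commanded pose from where the row before left it, along the tool's axes as they then stand; what a row does not reach is not made up. A row lasts 1/8 s, in which the tool goes at most 62.5 mm and 10.7 degrees, less where a joint would pass 70% of its speed; a pose out of reach is approached as far as the arm can. A call with a number of a shift or a turn outside -1 to 1 is refused whole. A call with a gripper value outside its range is refused whole. The fingers move at their own pace and stop on an object; the grip force is fixed at half the most. Time passes only in rows, so rows that do not move let the fingers close. It gives the time, the measured TCP pose, the force, the opening and the grip force at its end, in the units of the state.
- arm.observe(): the state, without advancing time (a new reading comes with each control period).
- arm.get_image(name): name is "side" or "top"; returns the picture (384x512x3 uint8, blue, green, red); there is no depth.
- arm.camera_model(name): a dict with "fov_y" (degrees; the focal length in pixels is half the picture's height over the tangent of half this angle, whatever the lens; pixels are square), "cx", "cy" (the principal point, pixels), "T" (4x4, takes a point from camera to world coordinates). Camera axes: x right, y down, z forward; pixel columns grow to the right and rows downward; lengths in mm; the calibration is good to about 2 mm. A picture is of the moment at which its call begins. camera_model takes no time and is no camera call.
- arm.job_done(): hands the job in; it is judged then, once.
The state is a dict: "clock": time; "joint_pos": joint angles; "qd": joint speeds; "effort": joint torques, N m; "tool_pos": TCP position; "eef_rot": TCP orientation; "wrist_force": force on the tool from outside, world axes, zero at the start; "moment": the same for the moment, N m; "finger_gap": finger opening in mm; "grasp_force": force on a finger pad.
Only numpy, scipy, OpenCV 4.12 (cv2) and the standard library are available. Lean on these libraries where they do the work, as an engineer would, in place of code of your own. Each camera call takes 0.05 s, during which the arm holds its last target. There are 200 camera calls.

TASK

The open beaker stands in the carousel one place to the left or to the right of the dispensing nozzle. With a fingertip press the spring plunger in at its black cup, turn the table by that cup one hole toward the side that brings the beaker under the nozzle, and let the plunger snap back up into that next hole, no further. Do not touch the beaker or the bottles on the carousel, and leave the spare bottle and the timer beside it where they are.

Things in the scene. Friction and masses are not known exactly. Their poses are not given: they have to be found in the camera images.
- stand: Fixed metal stand: drum 216 mm across at the foot, notched steel index flange (244 mm across, top 52 mm up), post with nozzle. Origin on the table's turning axis, on the work surface; z up, x from the axis to the post. Six notches, at 0, 60, 120... degrees from x. The post is 208 mm high at x = 163 mm; its arm reaches back over the table, 144 to 203 mm up.
- table_axis (a point): Centre of the top face of the round turntable (224 mm across, top face 64 mm above the work surface), on the vertical turning axis. The table has five round grey nests (51 mm inside, 9 mm high, centres 74 mm from the axis, 60 degrees apart); the sixth direction is that of the plunger.
- turntable (a joint): Angle of the turntable, rad, positive counter-clockwise seen from above; 0 at the start. Holes at multiples of 1.047 (60 degrees). While the plunger is up the table is locked, with about 0.02 rad of play either way. Unlocked, it turns with a drag of a few N at the cup and stays where it is left.
- plunger (a joint): How far the plunger is pressed down, m: 0 = up, in a hole; end stop 0.015. The spring pushes up with 3 N at the top, 9 N at the bottom. 0.012 or more down frees the table; between holes the flange itself keeps it down at about 0.011, so the finger may ease off and just push the cup's wall sideways; at the next hole it springs up and locks the table.
- cup_floor (a point): Centre of the flat floor of the plunger's round black finger cup: floor 56 mm across, 90 mm above the work surface with the plunger up (it goes down with the plunger); wall 3 mm thick, 19 mm high round it. The cup is 141 mm from the turning axis, opposite the nozzle at the start, and travels round with the table. Shut fingers fit in with room to spare.
- nozzle_tip (a point): Lower tip of the small white dispensing nozzle, 144 mm above the work surface and 74 mm from the turning axis, above one nest place. Fixed to the stand.
- beaker: Small open glass beaker, 46 mm across, 58 mm high, loose in the nest next to the nozzle, left or right of it. Origin at the centre of its underside.
- bottle_a: Small screw-cap bottle, 34 mm across, 62 mm high, loose in the nest under the nozzle at the start. Origin at the centre of its underside.
- bottle_b: Small screw-cap bottle like the other, loose in the nest on the other side of the nozzle from the beaker. Origin at the centre of its underside.
- spare_bottle: Bystander: small screw-cap bottle like those on the carousel, 34 mm across, 62 mm high, loose on the work surface left of the carousel. Origin at the centre of its underside.
- clock: Bystander: small white lab timer, 62 x 66 x 20 mm, loose on the work surface. Origin at the centre of its underside.

How it is judged (in metres and radians):
On the way, in this order (a step that is already met when the one before it is completed fails the run):
1. the plunger is pressed in while the table is still at its first hole (value of joint plunger above 0.0115 m and contact force between the fingers and plunger above 1 N and value of joint turntable between -0.1 and 0.1 rad), for 0.1 s.
2. the table has been turned clear of the first hole by a finger in the plunger's cup (contact force between the fingers and plunger above 0.5 N and value of joint plunger above 0.008 m and (value of joint turntable below -0.3 rad or value of joint turntable above 0.3 rad)), for 0.05 s.
At the end, for the whole second after the job is handed in: The table rests exactly one hole (60 degrees, within 0.04 rad) from where it began, the plunger is up in the hole (within 3 mm of the top), the beaker stands within 12 mm of straight below the nozzle, and beaker and both bottles stand upright in their nests (tilt under 0.1 rad) (horizontal distance between beaker and nozzle_tip below 0.012 m and value of joint plunger below 0.003 m and (value of joint turntable between 1.007 and 1.087 rad or value of joint turntable between -1.087 and -1.007 rad) and velocity of joint turntable between -0.05 and 0.05 rad/s and angle between each of beaker, bottle_a, bottle_b's own z axis and vertical below 0.1 rad and z of each of beaker, bottle_a, bottle_b in the frame of stand below 0.068 m and distance between each of beaker, bottle_a, bottle_b and table_axis below 0.09 m); the robot touches nothing.
It fails at once if the arm or gripper touches the beaker or a bottle on the carousel (over 1 N) (contact force between the arm and beaker above 1 N or contact force between the arm and bottle_a above 1 N or contact force between the arm and bottle_b above 1 N).
It fails at once if a vessel is lifted more than 10 mm or knocked over (z of any of beaker, bottle_a, bottle_b in the frame of stand above 0.074 m or angle between any of beaker, bottle_a, bottle_b's own z axis and vertical above 0.4 rad).
It fails at once if the table is turned past the next hole, by more than 0.2 rad (value of joint turntable above 1.25 rad or value of joint turntable below -1.25 rad).
It fails at once if the spare bottle beside the carousel or the timer is moved more than 20 mm (distance of any of spare_bottle, clock from where it was at the start of the episode above 0.02 m).
It also fails if it takes over 45 s, if anything falls off the work surface, if the arm or the gripper's body presses on something with over 40 N, if the wrist force passes 120 N, or if a joint passes its speed limit or range.

## Working session

There is one attempt and no reset: what is moved stays moved. The work goes in short steps, Python scripts to look and compute and a tool call to move; the robot and the scene stay as the last step left them, time stands still between calls to the robot, and variables do not carry over. Pictures are saved under pics/ and viewed, at most 10 in all, crops included, and the job is handed in when it is done.

Besides the shell and the picture viewer there is one more tool, called after ">>>" as name([rows], argument=value, ...), one row to a line, values as JSON. send_rows: Moves the arm, as the interface text tells. Scaled input: -1 to 1 covers 3 cm each way for a shift and 0.15 rad each way for a turn. Its arguments: {"type":"object","properties":{"steps":{"type":"array","items":{"type":"array","items":{"type":"array","items":{"type":"number","minimum":-1,"maximum":1}}}}},"required":["steps"]}

```bash
mkdir -p pics; python3 - <<'E'
from bench import arm
import cv2,numpy as np
for n in("top","side"):
    cv2.imwrite(f"pics/{n}0.png",arm.get_image(n)); m=arm.camera_model(n); print(n,m["fov_y"],m["cx"],m["cy"],np.round(m["T"],3).tolist(),{k:v for k,v in m.items() if k not in("T","fov_y","cx","cy")})
o=arm.observe();print(o)
E
```

```text
top 46.44146632930806 252.47133462581365 192.16115058530818 [[0.022, -0.991, 0.132, 374.12], [-1.0, -0.023, -0.003, 126.91], [0.006, -0.132, -0.991, 1039.386], [0.0, 0.0, 0.0, 1.0]] {}
side 51.52057728305675 254.82549704229737 189.68893320190705 [[-0.969, -0.145, 0.2, 303.217], [-0.245, 0.637, -0.731, 847.078], [-0.021, -0.757, -0.653, 759.56], [0.0, 0.0, 0.0, 1.0]] {}
{'clock': 0.1, 'joint_pos': array([1.32197032e+00, 8.74386737e-02, 1.75228831e-01, 1.65976733e+00,
       2.01465926e-06, 1.57075989e+00]), 'qd': array([-1.26857173e-03, -1.28968072e-03,  3.39230507e-04,  7.31721015e-04,
       -5.64223474e-05, -7.28978775e-04]), 'effort': array([ 1.26371826e-03, -5.21563661e+01,  4.65651441e+01,  1.60994934e-02,
        1.13044950e-04,  1.91174585e-06]), 'tool_pos': array([135.40794764, 532.9117786 , 255.64339083]), 'eef_rot': array([-7.42773714e-05,  1.24074196e-01,  9.92272768e-01, -5.85734790e-04]), 'wrist_force': array([ 0.44846046,  0.83351558, -0.76521972]), 'moment': array([-0.08559218, -0.02618569,  0.01140095]), 'grasp_force': 0.0, 'finger_gap': 85.66058774794848}
```

View pics/top0.png

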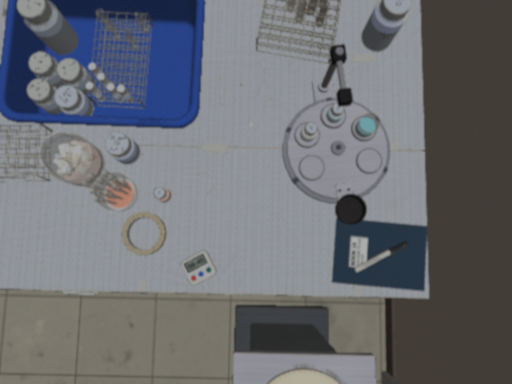

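View pics/side0.png

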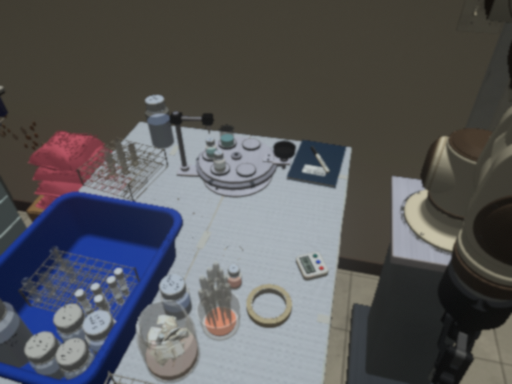

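The top view shows the axis hub at about (338,148), the black cup at (350,209), the nozzle at (344,97) and the teal beaker at (366,126). The beaker is right of the nozzle, so the table must turn counter-clockwise. The cup then moves to the image right, toward -y. The side view agrees.

```bash
cat > h.py <<'E'
from bench import arm
import cv2,numpy as np
def ray(n,u,v,z):
    m=arm.camera_model(n);f=192/np.tan(np.radians(m["fov_y"]/2));T=np.array(m["T"])
    d=T[:3,:3]@[(u-m["cx"])/f,(v-m["cy"])/f,1];c=T[:3,3]
    return (c+d*(z-c[2])/d[2])[:2]
def blob(mask,x,y,w):
    M=np.zeros_like(mask);M[y-w:y+w,x-w:x+w]=mask[y-w:y+w,x-w:x+w]
    c=max(cv2.findContours(M,cv2.RETR_EXTERNAL,cv2.CHAIN_APPROX_NONE)[0],key=cv2.contourArea)
    return cv2.minEnclosingCircle(c)
E
python3 - <<'E'
from h import *
im=cv2.imread("pics/top0.png")
k=(im.max(2)<45).astype(np.uint8)
(u,v),r=blob(k,350,209,20);print(u,v,r);c=ray("top",u,v,105)
g=cv2.cvtColor(im,cv2.COLOR_BGR2GRAY)
print("cup",c)
a=ray("top",338,148,66);print("axis",a,np.linalg.norm(a-c))
h=cv2.HoughCircles(g,cv2.HOUGH_GRADIENT,1,50,param1=80,param2=20,minRadius=44,maxRadius=58)
for q in h[0][:5]: print(q,ray("top",q[0],q[1],58))
print("nozzle~",ray("top",344,97,170),"beaker",ray("top",366,126,122),"post",ray("top",338,52,208))
E
python3 -c "
import cv2;i=cv2.imread('pics/top0.png')[80:230,270:410];cv2.imwrite('pics/c0.png',cv2.resize(i,None,fx=4,fy=4))"
```

```text
350.2718811035156 209.2779998779297 14.885424613952637
cup [466.94788348 -81.80894353]
axis [607.1686397 -64.1047426] 141.3339987608361
[334.5 149.5  52.9] [605.45913632 -57.80569367]
[ 87.5 131.5  55.2] [633.80342948 497.80568506]
nozzle~ [687.86590253 -56.15667189] beaker [ 642.67811549 -112.47520787] post [765.37496181 -36.8479108 ]
```

View pics/c0.png

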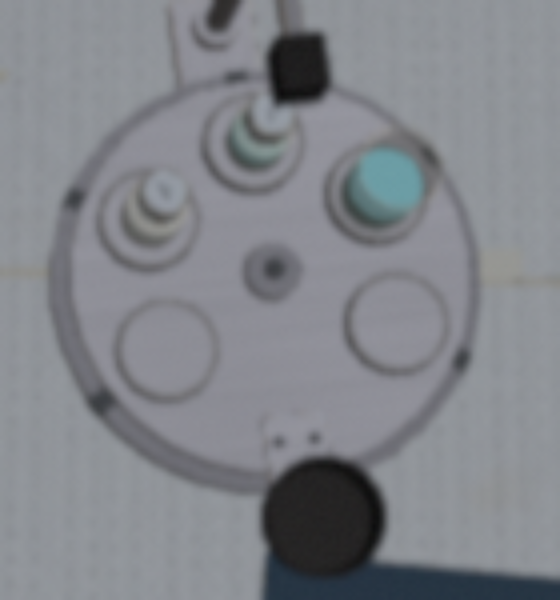

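>>> send_rows([
  [[-0.875,-0.95,0,0,0,0,1],[-0.875,-0.95,0,0,0,0,1],[-0.875,-0.95,0,0,0,0,1],[-0.875,-0.95,0,0,0,0,1],[-0.875,-0.95,0,0,0,0,1],[-0.875,-0.95,0,0,0,0,1],[-0.875,-0.95,0,0,0,0,1],[-0.875,-0.95,0,0,0,0,1],[-0.875,-0.95,0,0,0,0,1]],
])

```text
clock: 1.23
tool_pos: [301.6, 225.1, 256.1]
eef_rot: [-0.0, 0.124, 0.992, -0.0]
wrist_force: [-0.5, -0.4, -0.3]
finger_gap: 0.0
grasp_force: 0.0
```

>>> send_rows([
  [[0,0,0,0,0,1,1],[0,0,0,0,0,1,1],[0,0,0,0,0,1,1],[0,0,0,0,0,1,1],[0,0,0,0,0,1,1],[0,0,0,0,0,1,1],[0,0,0,0,0,1,1],[0,0,0,0,0,1,1],[0,0,0,0,0,1,1],[0,0,0,0,0,1,1],[0,0,0,0,0,0,1]],
])

```text
clock: 2.6
tool_pos: [301.1, 226.2, 256.1]
eef_rot: [-0.0, 0.767, 0.642, -0.0]
wrist_force: [-0.1, -0.5, 0.8]
finger_gap: 0.3
grasp_force: 0.0
```

```bash
cat >> h.py <<'E'
from scipy.spatial.transform import Rotation as R
def rel(x,y,z):
    o=arm.observe();p=o["tool_pos"];w=o["eef_rot"];r=R.from_quat([*w[1:],w[0]])
    print("t",o["clock"],"p",p.round(1),"F",o["wrist_force"].round(1),"gap",o["finger_gap"],"q",o["joint_pos"].round(2));print(r.as_matrix().round(3).tolist())
    print("units",(r.inv().apply(np.array([x,y,z])-p)/30).round(3))
E
python3 -c "
from h import *
rel(467,-82,256)"
```

```text
t 2.6 p [301.1 226.2 256.1] F [-0.1 -0.5  0.8] gap 0.3112646034405633 q [ 0.64 -0.32 -0.19  1.7   0.    2.39]
[[0.176, 0.984, -0.0], [0.984, -0.176, -0.0], [-0.0, -0.0, -1.0]]
units [-9.140e+00  7.251e+00  3.000e-03]
```

>>> send_rows([
  [[-0.914,0.725,0,0,0,0,1],[-0.914,0.725,0,0,0,0,1],[-0.914,0.725,0,0,0,0,1],[-0.914,0.725,0,0,0,0,1],[-0.914,0.725,0,0,0,0,1],[-0.914,0.725,0,0,0,0,1],[-0.914,0.725,0,0,0,0,1],[-0.914,0.725,0,0,0,0,1],[-0.914,0.725,0,0,0,0,1],[-0.914,0.725,0,0,0,0,1],[0,0,0,0,0,0,1]],
])

```text
clock: 3.98
tool_pos: [467.2, -83.6, 255.5]
eef_rot: [-0.0, 0.767, 0.642, -0.0]
wrist_force: [-0.5, -0.3, 0.4]
finger_gap: 0.1
grasp_force: 0.0
```

>>> send_rows([
  [[0,0,0.7,0,0,0,1],[0,0,0.7,0,0,0,1],[0,0,0.7,0,0,0,1],[0,0,0.7,0,0,0,1],[0,0,0.7,0,0,0,1],[0,0,0,0,0,0,1]],
])

```text
clock: 4.72
tool_pos: [465.7, -81.3, 150.0]
eef_rot: [-0.001, 0.766, 0.642, -0.001]
wrist_force: [-0.2, -0.0, 0.7]
finger_gap: 0.5
grasp_force: 0.0
```

```bash
python3 -c "
from h import *
rel(467,-82,115)
i=arm.get_image('side')[100:220,170:330];cv2.imwrite('pics/s1.png',cv2.resize(i,None,fx=5,fy=5))"
```

```text
t 4.725 p [465.7 -81.3 150. ] F [-0.2 -0.   0.7] gap 0.46304586595717995 q [-0.17 -0.11 -0.22  1.46  0.    1.57]
[[0.174, 0.985, -0.003], [0.985, -0.174, 0.001], [0.0, -0.003, -1.0]]
units [-0.014  0.05   1.168]
```

View pics/s1.png

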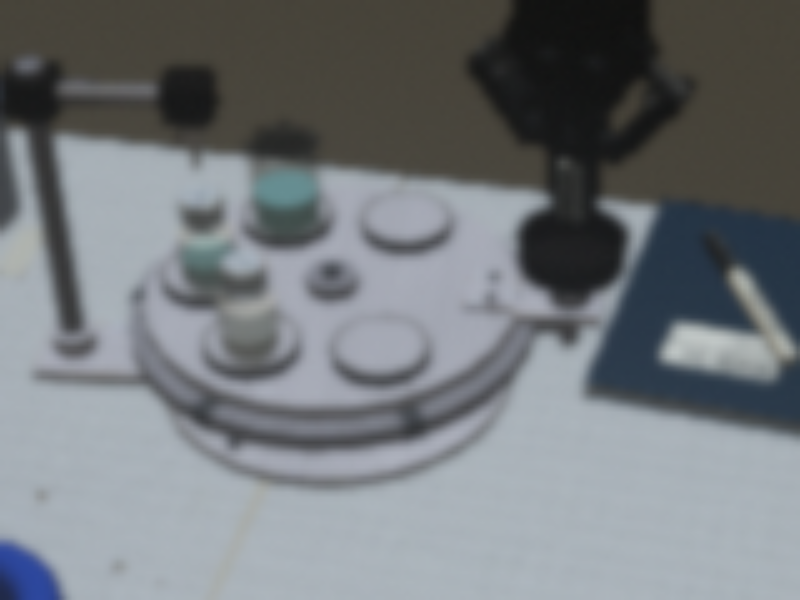

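The shut fingers stand centred above the black cup, at crop position (570,200). I'll go down and press.

>>> send_rows([
  [[0,0.05,0.5,0,0,0,1],[0,0,0.5,0,0,0,1],[0,0,0.3,0,0,0,1],[0,0,0.2,0,0,0,1],[0,0,0,0,0,0,1]],
])

```text
clock: 5.4
tool_pos: [468.0, -82.4, 106.3]
eef_rot: [-0.0, 0.767, 0.641, -0.0]
wrist_force: [-3.1, 0.4, 6.1]
finger_gap: -0.2
grasp_force: 2.9
```

>>> send_rows([
  [[0,0,0.1,0,0,0,1],[0,0,0.08,0,0,0,1],[0,0,0,0,0,0,1],[0,0,0,0,0,0,1]],
])

```text
clock: 5.9
tool_pos: [468.1, -82.5, 101.6]
eef_rot: [0.0, 0.767, 0.641, -0.0]
wrist_force: [-3.9, 0.5, 7.4]
finger_gap: -0.0
grasp_force: 3.8
```

>>> send_rows([
  [[0,0,0.06,0,0,0,1],[0,0,0,0,0,0,1],[0,0,0,0,0,0,1]],
])

```text
clock: 6.28
tool_pos: [468.2, -82.6, 100.0]
eef_rot: [0.0, 0.767, 0.641, 0.0]
wrist_force: [-4.4, -0.3, 8.6]
finger_gap: -0.2
grasp_force: 4.6
```

```bash
python3 -c "
from h import *
rel(467,-82,100)
o=arm.observe();w=o['eef_rot'];r=R.from_quat([*w[1:],w[0]])
A=np.array([607.2,-64.1,0]);P=lambda a:A+141*np.array([np.cos(a),np.sin(a),0])
for k in range(0,72,6):
  print(k,(r.inv().apply(P(np.radians(187.2+k+6))-P(np.radians(187.2+k)))/30).round(3),P(np.radians(187.2+k+6)).round(1))"
```

```text
t 6.275 p [468.2 -82.6 100. ] F [-4.4 -0.3  8.6] gap -0.24025737149119678 q [-0.17 -0.09 -0.31  1.36 -0.    1.57]
[[0.177, 0.984, 0.0], [0.984, -0.177, -0.001], [-0.0, 0.001, -1.0]]
units [ 0.012 -0.041  0.001]
0 [-0.461  0.172  0.   ] [469.9 -96.3   0. ]
6 [-0.441  0.219  0.   ] [ 474.  -110.5    0. ]
12 [-0.415  0.264  0.   ] [ 479.6 -124.1    0. ]
18 [-0.385  0.306  0.   ] [ 486.6 -137.1    0. ]
24 [-0.351  0.344  0.   ] [ 494.9 -149.3    0. ]
30 [-0.314  0.379  0.   ] [ 504.4 -160.6    0. ]
36 [-0.272  0.41   0.   ] [ 515.1 -170.8    0. ]
42 [-0.228  0.436  0.   ] [ 526.7 -179.9    0. ]
48 [-0.181  0.457  0.   ] [ 539.3 -187.7    0. ]
54 [-0.132  0.474  0.   ] [ 552.6 -194.1    0. ]
60 [-0.082  0.485  0.   ] [ 566.4 -199.1    0. ]
66 [-0.031  0.491  0.   ] [ 580.8 -202.6    0. ]
```

Turn by 24 degrees of finger travel while pressed.

>>> send_rows([
  [[-0.23,0.08,0,0,0,0,1],[-0.23,0.09,0,0,0,0,1],[-0.22,0.11,0,0,0,0,1],[-0.22,0.11,0,0,0,0,1],[-0.21,0.13,0,0,0,0,1],[-0.21,0.13,0,0,0,0,1],[-0.19,0.15,0,0,0,0,1],[-0.19,0.15,0,0,0,0,1],[0,0,0,0,0,0,1]],
])

```text
clock: 7.4
tool_pos: [488.5, -138.2, 100.5]
eef_rot: [0.001, 0.767, 0.641, 0.001]
wrist_force: [0.7, 1.1, 7.9]
finger_gap: 0.1
grasp_force: 4.1
```

```bash
python3 -c "
from h import *
rel(487,-137,100)
i=arm.get_image('top');cv2.imwrite('pics/t2.png',cv2.resize(i[80:230,270:410],None,fx=4,fy=4))"
```

```text
t 7.4 p [ 488.5 -138.2  100.5] F [0.7 1.1 7.9] gap 0.13616349690562216 q [-0.28 -0.02 -0.23  1.35  0.    1.47]
[[0.177, 0.984, 0.003], [0.984, -0.177, -0.001], [-0.0, 0.003, -1.0]]
units [ 0.03  -0.057  0.015]
```

View pics/t2.png

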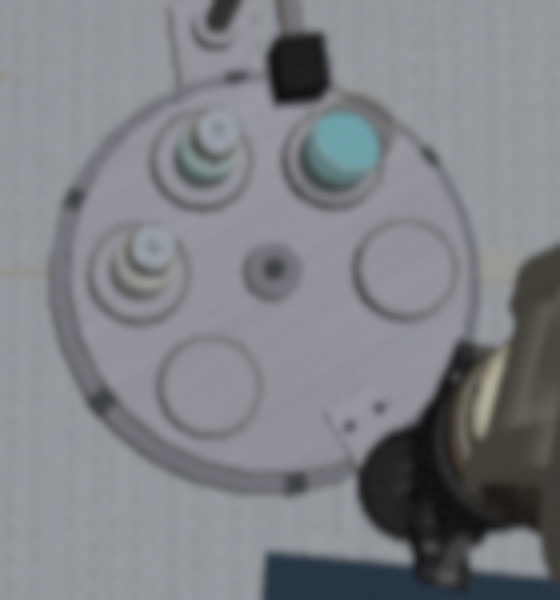

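The table has turned about 24° with the finger: the beaker is at crop (340,150), below the nozzle block. Now I'll ease up and push the wall sideways.

>>> send_rows([
  [[-0.17,0.17,-0.2,0,0,0,1],[-0.17,0.17,-0.2,0,0,0,1],[-0.16,0.19,0,0,0,0,1],[-0.16,0.19,0,0,0,0,1],[-0.14,0.2,0,0,0,0,1],[-0.14,0.2,0,0,0,0,1],[-0.11,0.22,0,0,0,0,1],[-0.11,0.22,0,0,0,0,1],[0,0,0,0,0,0,1]],
])

```text
clock: 8.57
tool_pos: [527.6, -180.7, 111.0]
eef_rot: [0.0, 0.767, 0.641, -0.0]
wrist_force: [-0.9, 0.7, -0.4]
finger_gap: -0.2
grasp_force: 0.1
```

```bash
python3 -c "
from h import *
rel(526.7,-180,112)
i=arm.get_image('top');cv2.imwrite('pics/t3.png',cv2.resize(i[80:230,270:410],None,fx=4,fy=4))"
```

```text
t 8.575 p [ 527.6 -180.7  111. ] F [-0.9  0.7 -0.4] gap -0.24311297116464856 q [-0.33  0.1  -0.09  1.38 -0.    1.42]
[[0.177, 0.984, 0.0], [0.984, -0.177, -0.001], [-0.001, 0.0, -1.0]]
units [ 0.019 -0.035 -0.034]
```

View pics/t3.png

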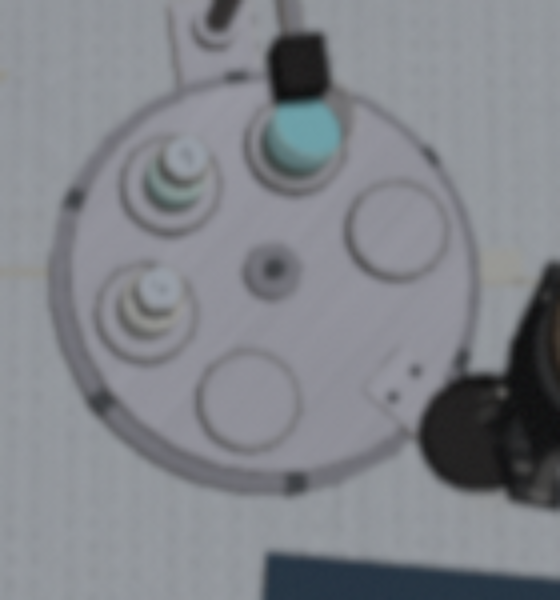

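The table is at about 41°, with the finger leading by about 8° against the wall. The plunger should snap in at about 68° of finger travel.

>>> send_rows([
  [[-0.09,0.23,-0.1,0,0,0,1],[-0.09,0.23,0,0,0,0,1],[-0.07,0.24,0,0,0,0,1],[-0.06,0.24,0,0,0,0,1],[-0.04,0.16,0,0,0,0,1],[-0.02,0.12,0,0,0,0,1],[0,0,0,0,0,0,1]],
])

```text
clock: 9.5
tool_pos: [562.1, -197.6, 114.3]
eef_rot: [0.0, 0.767, 0.642, 0.0]
wrist_force: [-1.5, 2.0, 0.8]
finger_gap: -0.2
grasp_force: 1.4
```

```bash
python3 -c "
from h import *
rel(566.4,-199.1,114)
i=arm.get_image('top');cv2.imwrite('pics/t4.png',cv2.resize(i[80:230,270:410],None,fx=4,fy=4))"
```

```text
t 9.5 p [ 562.1 -197.6  114.3] F [-1.5  2.   0.8] gap -0.24162368588522296 q [-0.34  0.19  0.01  1.4   0.    1.41]
[[0.177, 0.984, 0.001], [0.984, -0.177, -0.0], [0.0, 0.001, -1.0]]
units [-0.025  0.152  0.009]
```

View pics/t4.png

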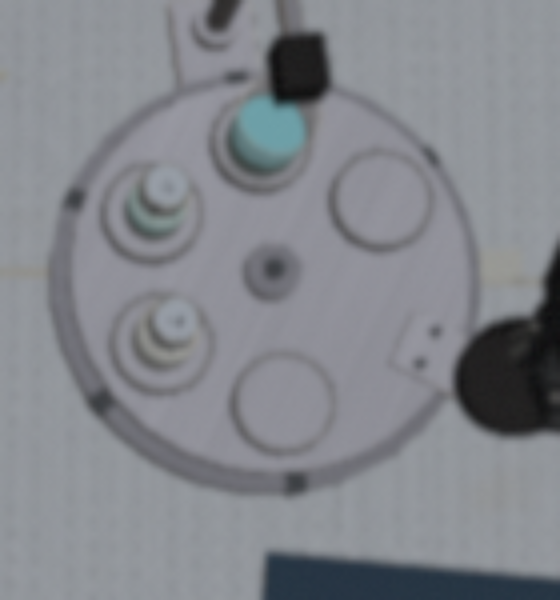

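The table is at about 56°, so about 9 mm remains.

>>> send_rows([
  [[-0.01,0.07,0,0,0,0,1],[-0.01,0.07,0,0,0,0,1],[-0.01,0.06,0,0,0,0,1],[-0.01,0.06,0,0,0,0,1],[0,0.05,0,0,0,0,1],[0,0,0,0,0,0,1]],
])

```text
clock: 10.3
tool_pos: [570.1, -200.8, 114.4]
eef_rot: [0.0, 0.767, 0.641, -0.0]
wrist_force: [-3.5, 0.6, 5.4]
finger_gap: 0.0
grasp_force: 3.1
```

The upward force suggests the plunger has sprung up under the finger. I'll lift, then back to the cup's middle.

>>> send_rows([
  [[0,0,-0.1,0,0,0,1],[0,0,-0.1,0,0,0,1],[0,0,0,0,0,0,1]],
])

```text
clock: 10.68
tool_pos: [570.4, -200.6, 120.3]
eef_rot: [0.0, 0.767, 0.641, 0.0]
wrist_force: [-0.5, 0.7, -0.4]
finger_gap: 0.1
grasp_force: 0.0
```

>>> send_rows([
  [[0,0,-0.5,0,0,0,1],[0,0,-0.8,0,0,0,1],[0,0,-1,0,0,0,1],[0,0,-1,0,0,0,1],[0,-1,-1,0,0,0,1],[0,-1,0,0,0,0,1],[0,-1,0,0,0,0,1],[0,-1,0,0,0,0,1],[0,-1,0,0,0,0,1],[0,0,0,0,0,0,1]],
])

```text
clock: 11.92
tool_pos: [421.5, -173.7, 250.8]
eef_rot: [0.001, 0.767, 0.641, 0.001]
wrist_force: [0.5, 0.3, 0.5]
finger_gap: 0.1
grasp_force: 0.0
```

```bash
python3 -c "
from h import *
i=arm.get_image('top');s=arm.get_image('side');cv2.imwrite('pics/f.png',np.hstack([cv2.resize(i[80:230,270:410],(400,429)),cv2.resize(s[100:207,170:270],(400,429))]))
k=(i.max(2)<45).astype(np.uint8)
(u,v),r=blob(k,403,170,22);c=ray('top',u,v,105);a=np.array([607.2,-64.1]);print(u,v,r,c,np.degrees(np.arctan2(*(c-a)[::-1]))%360-187.2)"
```

```text
402.48089599609375 168.9076385498047 14.807487487792969 [ 555.60865652 -193.46730643] 61.05801580298515
```

View pics/f.png

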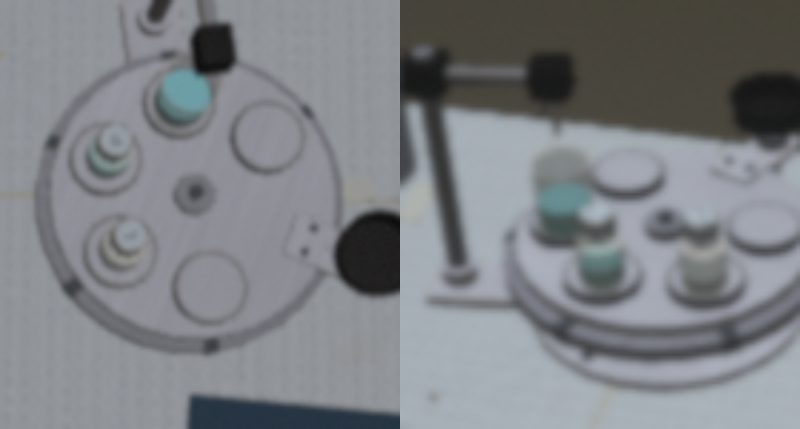

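The beaker is now under the nozzle and everything stands upright. As a last check that the plunger is up, I'll triangulate the cup's height and compare it with the start.

```bash
python3 - <<'E'
from h import *
def tri(t,s,pt,ps):
    o=[]
    for im,p in((t,pt),(s,ps)): o.append(blob((im.max(2)<48).astype(np.uint8),*p,20)[0])
    zs=np.arange(60,140,.5);d=[np.linalg.norm(ray("top",*o[0],z)-ray("side",*o[1],z)) for z in zs]
    return o,zs[np.argmin(d)],min(d)
print(tri(cv2.imread("pics/top0.png"),cv2.imread("pics/side0.png"),(350,209),(284,149)))
print(tri(arm.get_image("top"),arm.get_image("side"),(403,169),(263,127)))
print(arm.observe()["wrist_force"])
E
```

```text
([(350.3669128417969, 209.47596740722656), (284.0, 149.0)], np.float64(100.5), np.float64(0.10307571603385607))
([(402.5, 168.9545440673828), (262.6842041015625, 125.0)], np.float64(101.5), np.float64(0.3170102153581288))
[-0.11453381 -0.08685957 -0.13382547]
```

The cup is at the same height as at the start (101.5 against 100.5 mm), so the plunger is up.

```bash
python3 -c "
from bench import arm
print(arm.job_done())"
```

```text
the job is handed in; nothing more can be done
None
```

I turned the carousel one hole counter-clockwise (about 61° by camera): the beaker stands under the nozzle, the plunger is up in the next hole, and the job is handed in, though no verdict came back.

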